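# Slacken the knurled lock collar of the welding chuck

## Task

On the welding table, slacken the large knurled lock collar: with the outside of the shut fingers against its rim, roll it round anticlockwise (seen from above) until it is two full turns open from its tight mark, finishing with the rib on its top back in line with the pointer bar on the base. Do not grip or lift anything: the steel ferrule on top of the chuck stays where it stands, the small collar on the other stand stays as it is, and the other things on the table stay put. Finish clear of everything.

Things in the scene. Friction and masses are not known exactly. Their poses are not given: they have to be found in the camera images.
- collar (a joint): angle in rad of the large knurled collar. 0 = tight (its rib straight above the pointer bar, hard stop), growing anticlockwise seen from above; two full turns open = 12.57. It starts between 0.1 and 1.2. It turns stiffly (about 0.1 N m, so 2 to 3 N along the rim) and stays where it is left; the thread runs on past two turns
- collar_center (a point): centre of the large steel collar, 92 mm across, 24 mm high, on its vertical axis half-way up its rim: 52 mm above the table when tight, rising 3 mm per turn. The rim has 36 coarse knurl ridges 2 mm high, 8 mm apart. Under it stands a column 64 mm across. Its x axis turns with the collar, along the rib
- collar_rib (a point): the outer end of the single dark steel rib (5 mm high, 8 mm wide) on top of the large collar, running outwards from the screw; 44 mm from the axis, 17 mm above collar_center. Turns can be counted by it
- chuck_axis (a point): the foot of the chuck's axis, on the table. The chuck is fixed: round steel base 144 mm across, 14 mm high, with three low bolt heads and one aluminium pointer bar (top 20 mm above the table) lying on it, outwards along this point's x axis; a steel screw 44 mm across passes through the collar and ends 76 mm above the table
- ferrule_center (a point): centre of a loose stainless ferrule, 42 mm across its flange, 18 mm high, 0.12 kg, standing on the end of the chuck's screw (from 76 to 94 mm above the table). It is to be left there
- small_collar (a joint): angle in rad of the small knurled collar (52 mm across, 18 mm high) of the other, smaller stand; to be left as it is
- small_collar_center (a point): centre of the small collar, half-way up its rim, 49 mm above the table; its stand has a round base 108 mm across and its screw ends 70 mm above the table
- brush_mid (a point): a wire brush lying on the table, 190 mm long; about the middle of it, 10 mm up
- block_mid (a point): centre of a loose wooden block, 100 x 75 x 60 mm
- tube_mid (a point): centre of an open stainless tube standing upright, 64 mm across, 100 mm high
- hammer_mid (a point): a hammer lying on the table, 260 mm long; about the middle of it, 12 mm up
- cup_mid (a point): centre of an aluminium cup, 72 mm across, 80 mm high
- flange_mid (a point): centre of a flat steel ring lying on the table, 76 mm across, 12 mm high
Things that resemble listed ones, but are neither listed nor needed, are in the scene too. Leave any purple or yellow look-alike of the part that bears small_collar alone.

How it is judged:
By the outcome, as a careful person would: the job done as asked, in the order asked, and still so for the second after the job is handed in, with the robot touching nothing.
It also fails if it takes over 58 s, if anything falls off the work surface, if the arm or the gripper's body presses on something with over 40 N, if the wrist force passes 120 N, or if a joint passes its speed limit or range.

## Robot

A 6-joint arm with a two-finger parallel gripper is mounted at the origin on the work surface. World frame = base frame: x ahead of the robot, y to its left, z up, the work surface at z = 0. Lengths are in mm, angles in rad, forces in N, time in s.
With the tool pointing down it reaches from about 275 to 1000 mm from the base axis. Payload 8.4 kg.
Tool frame: the origin (TCP) lies at the centre of the arm's flange, where the gripper is bolted on; the fingertips stand 173 mm ahead of it and the grasp point (between the pads) lies 155 mm ahead of it (r.nose_length is the distance from the TCP to the fingertips, in mm); z points along the fingers, y is the direction in which the jaws open and shut (so a half turn about z gives the same grasp; the last joint's range is limited). The gripper opens to 85 mm and grips with 20 to 120 N. Pads are 22 mm wide; open, the fingers measure 114 mm over their backs; the gripper's body (76 mm by 85 mm) begins 54 mm behind the grasp point. The pads swing forward as they close: fully open they stand 13 mm farther back than shut.
Start: joints at [-1.336, 0.353, 1.633, -0, 1.155, -0.002], TCP at [146.619, -607.563, 404.681] pointing down, gripper open.
Joint ranges: [-2.63, 2.63], [-0.92, 2.1], [0.06, 2.66], [-1.3, 4.44], [0, 2.69], [-3.02, 3.02]. Speed limits (rad/s): [2.22, 2.22, 2.79, 3.14, 3.14, 3.14].

## Interface

Orientations are given as [roll, pitch, yaw] about the fixed x, y, z axes, in that order (R = Rz(yaw) Ry(pitch) Rx(roll)).
In Python, from rig import r, grab_frame, workorder gives the robot as it stands.
- The arm moves only by the tool carry_out, never from a script. Its argument "steps" is a list that holds one entry, the list of rows, each a list of 5 numbers: the opening in per cent of the stroke, from 0 (shut) to 100 (fully open), then the shift along the tool's x, y, z in m, then the turn about the tool's z in degrees. In form: [[[jaw, x, y, z, spin], ...]]. A call has 1 to 8 rows; each row is the pose to reach, as a shift and turn from the pose measured when the call began, along the tool's axes at that moment; what a row does not reach only later rows make up. A row lasts 1/10 s, in which the tool goes at most 50 mm and 8.59 degrees, less where a joint would pass 70% of its speed; a pose out of reach is approached as far as the arm can. A call with a gripper value outside its range is refused whole. The fingers move at their own pace and stop on an object; "squeeze" is the grip in N (left out, the last holds). Time passes only in rows, so rows that repeat a pose let the fingers close. It gives the time, the measured TCP pose, the force and the opening at its end, in the units of the state.
- r.sense(): the state, without advancing time (a new reading comes with each control period).
- grab_frame(name): name is "side" or "top" or "wrist"; returns a dict with "image" (480x640x3 uint8, red, green, blue), "intrinsics" (3x3 intrinsics, pixels), "eye" and "rotation" of the camera in the world; the wrist camera has in their place "T_tool_cam" (4x4, takes a point from camera to tool coordinates, whose origin is the TCP and whose axes are the flange's). Camera axes: x right, y up, looking along -z (the intrinsics and any distortion apply to the point x, -y, -z); pixel columns grow to the right and rows downward; lengths in mm; the calibration is good to about 2 mm. A picture is of the moment at which its call begins: read the wrist's pose just before it. There is no depth.
- workorder.sign_off(): hands the job in, once; it reports no verdict.
The state is a dict: "clock": time; "qpos": joint angles; "qvel": joint speeds; "joint_efforts": joint torques, N m; "eef_pos": TCP position; "tcp_rot": TCP orientation; "contact_force": force on the tool from outside, world axes, zero at the start; "wrist_torque": the same for the moment, N m; "opening": opening from 0.0 (shut) to 1.0 (fully open).
Only numpy, scipy, OpenCV 4.12 (cv2) and the standard library are available. Lean on these libraries where they do the work, as an engineer would, in place of code of your own. Each camera call takes 0.05 s, during which the arm holds its last target.

## Working session

There is one attempt and no reset: what is moved stays moved. The work goes in short steps, Python scripts to look and compute and a tool call to move; the robot and the scene stay as the last step left them, time stands still between calls to the robot, and variables do not carry over. Pictures are saved under pics/ and viewed, and the job is handed in when it is done.

Besides the shell and the picture viewer there is one more tool, called after "Emit:" as name(argument=value, ...), one argument or row to a line, values as JSON. carry_out: Moves the arm, as the interface text tells. Its arguments: {"type":"object","properties":{"steps":{"type":"array","items":{"type":"array","items":{"type":"array","items":{"type":"number"}}}},"squeeze":{"type":"number"}},"required":["steps"]}

```bash
ls; mkdir -p pics; python3 - <<'E'
from rig import r, grab_frame, workorder
import cv2
print(r.sense())
for n in ("side","top","wrist"):
    f=grab_frame(n); cv2.imwrite(f"pics/{n}0.png",f["image"][:,:,::-1])
    print(n,{k:v for k,v in f.items() if k!="image"})
E
```

```text
pics
{'clock': 0.0, 'qpos': array([-1.33639882e+00,  3.53670596e-01,  1.63415349e+00, -3.87454394e-05,
        1.15523812e+00, -2.38338968e-03]), 'qvel': array([ 2.60851160e-04,  1.95661425e-03, -1.22608104e-03,  1.07039478e-03,
       -1.09522201e-03,  4.22589045e-06]), 'joint_efforts': array([-1.77004971e-03, -6.05254698e+01, -3.42070842e+01, -1.23486579e-04,
        9.04038985e-03,  2.19138542e-05]), 'eef_pos': array([ 146.55589449, -607.31965374,  403.93921425]), 'tcp_rot': array([-3.14012302e+00,  3.19222166e-05,  2.36796584e-01]), 'contact_force': array([-0.52762369,  0.78362863, -0.36154903]), 'wrist_torque': array([-0.0162074 ,  0.02164084,  0.00578649]), 'opening': 1.0003205319938226}
side {'intrinsics': array([[435.79783811,   0.        , 318.81284263],
       [  0.        , 435.79783811, 237.8755573 ],
       [  0.        ,   0.        ,   1.        ]]), 'eye': array([485.38909835, 732.01886151, 866.15677093]), 'rotation': array([ 0.75950875, -0.01212484, -3.04163808])}
top {'intrinsics': array([[619.29015384,   0.        , 312.07655179],
       [  0.        , 619.29015384, 241.94518047],
       [  0.        ,   0.        ,   1.        ]]), 'eye': array([ 283.12312268,   21.75114134, 1758.15193471]), 'rotation': array([ 1.60608063e-01, -6.22408629e-04, -1.59978807e+00])}
wrist {'intrinsics': array([[366.95855581,   0.        , 319.08996725],
       [  0.        , 366.95855581, 238.90755862],
       [  0.        ,   0.        ,   1.        ]]), 'T_tool_cam': array([[-3.93538583e-04,  9.56339389e-01,  2.92258135e-01,
         7.35708977e+01],
       [ 9.99999895e-01,  4.45115720e-04, -1.09982069e-04,
        -6.69820873e-01],
       [-2.35268875e-04,  2.92258061e-01, -9.56339464e-01,
         3.03328583e+01],
       [ 0.00000000e+00,  0.00000000e+00,  0.00000000e+00,
         1.00000000e+00]])}
```

View pics/side0.png

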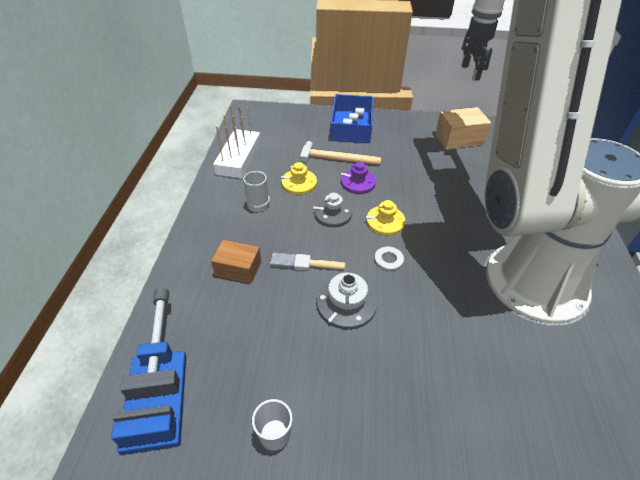

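View pics/top0.png

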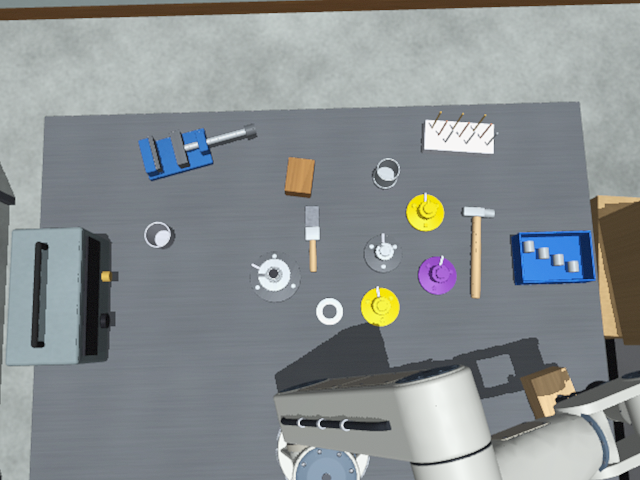

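View pics/wrist0.png

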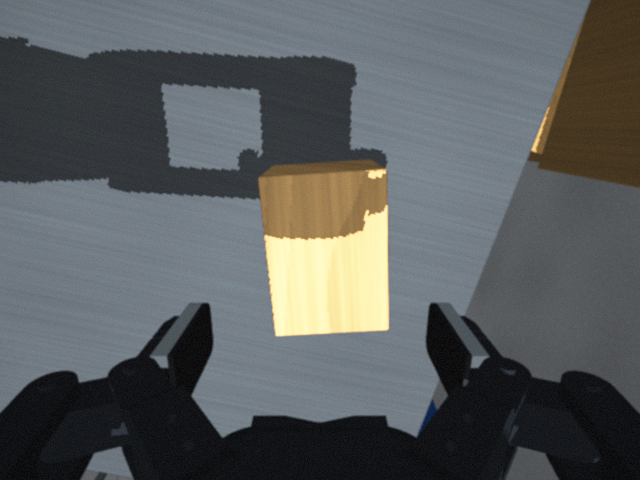

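```bash
cat > h.py <<'E'
import numpy as np, cv2
from scipy.spatial.transform import Rotation as R
def cam(f,s=None):
    if "eye" in f: return np.array(f["eye"]),R.from_euler("xyz",f["rotation"]).as_matrix()
    T=f["T_tool_cam"];Rt=R.from_euler("xyz",s["tcp_rot"]).as_matrix()
    return s["eef_pos"]+Rt@T[:3,3],Rt@T[:3,:3]
def toplane(f,uv,z,s=None):
    e,M=cam(f,s);K=f["intrinsics"];u,v=uv
    d=M@np.array([(u-K[0,2])/K[0,0],-(v-K[1,2])/K[1,1],-1]);return e+d*(z-e[2])/d[2]
def proj(f,p,s=None):
    e,M=cam(f,s);K=f["intrinsics"];c=M.T@(np.array(p,float)-e)
    return K[0,0]*c[0]/-c[2]+K[0,2],-K[1,1]*c[1]/-c[2]+K[1,2]
def crop(f,u,v,w,h,k,name):
    im=f["image"][int(v-h/2):int(v+h/2),int(u-w/2):int(u+w/2),::-1]
    cv2.imwrite("pics/"+name,cv2.resize(im,None,fx=k,fy=k,interpolation=cv2.INTER_CUBIC))
    print(name,"origin",int(u-w/2),int(v-h/2),"k",k)
E
python3 - <<'E'
from h import *
from rig import grab_frame
f=grab_frame("side");crop(f,345,285,100,80,8,"s1.png")
g=grab_frame("top");crop(g,274,275,80,70,8,"t1.png")
for uv in [(274,275)]:print(toplane(g,uv,90))
for uv in [(348,283)]:print(toplane(f,uv,94))
E
```

```text
s1.png origin 295 245 k 8
t1.png origin 234 240 k 8
[465.65129014 118.4699511   90.        ]
[470.8061493  132.16956616  94.        ]
```

View pics/s1.png

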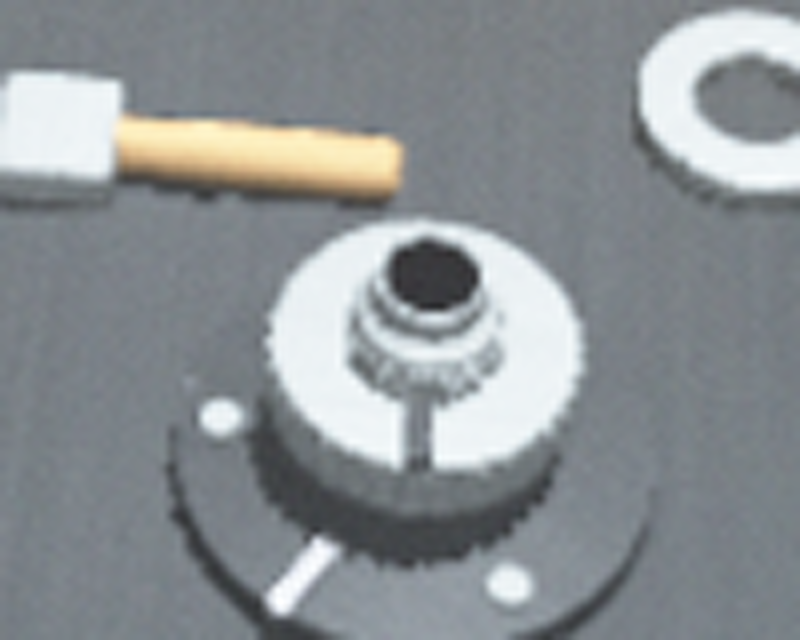

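View pics/t1.png

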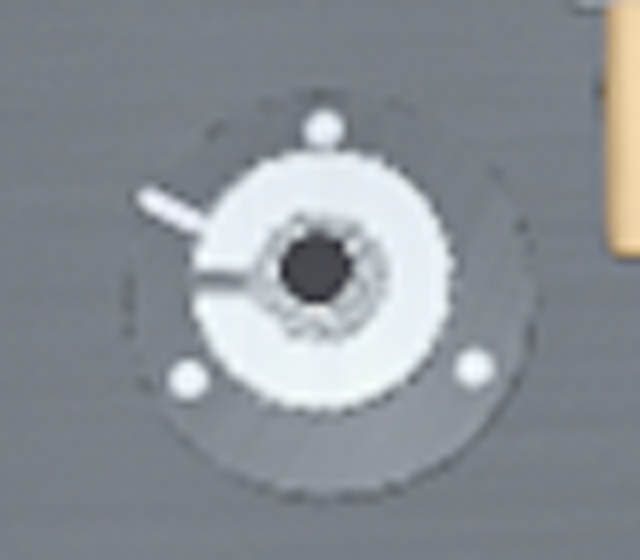

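```bash
python3 - <<'E'
from h import *
from rig import grab_frame
f=grab_frame("side");g=grab_frame("top")
T=lambda u,v,z:toplane(g,(234+u/8,240+v/8),z).round(1)
S=lambda u,v,z:toplane(f,(295+u/8,245+v/8),z).round(1)
print("top collar",T(321,280,64),"base",T(334,296.5,14),"ferr",T(316,270,94))
print("side collar",S(427,345,64),"ferr",S(434,275,94))
print("bar out/in",T(143,196,20),T(205,228,20),S(280,605,20),S(330,545,20))
print("rib out",T(195,280,69),S(417,465,69))
print("screw", T(321,275,76))
for u,v in [(323,128),(187,379),(474,369)]: print("bolt",T(u,v,18))
for u,v in [(220,416),(510,584)]: print("bolt",S(u,v,18))
# overlay
for nm,c,cr in (("side",f,(345,285,100,80)),("top",g,(274,275,80,70))):
    im=c["image"][:,:,::-1].copy(); im=cv2.resize(im,None,fx=8,fy=8,interpolation=cv2.INTER_CUBIC)
    for rad,z in((46,64),(72,14),(21,94),(72,0)):
        p=np.array([proj(c,(467+rad*np.cos(t),121+rad*np.sin(t),z)) for t in np.linspace(0,6.3,80)])
        cv2.polylines(im,[np.int32((p+.5)*8)],True,(0,0,255),1)
    u,v,w,h=cr;cv2.imwrite(f"pics/ov_{nm}.png",im[int(v-h/2)*8:int(v+h/2)*8,int(u-w/2)*8:int(u+w/2)*8])
E
```

```text
top collar [468.5 119.6  64. ] base [468. 118.  14.] ferr [468.6 119.5  94. ]
side collar [468.6 123.5  64. ] ferr [468.6 121.7  94. ]
bar out/in [504.9 184.5  20. ] [492.9 162.7  20. ] [504.3 186.4  20. ] [491.6 164.7  20. ]
rib out [469.2 162.5  69. ] [469.2 168.8  69. ]
screw [468.9 118.9  76. ]
bolt [527.6 120.5  18. ]
bolt [439.9 170.1  18. ]
bolt [440.5  69.1  18. ]
bolt [527.5 121.6  18. ]
bolt [439.5 171.   18. ]
```

View pics/ov_top.png

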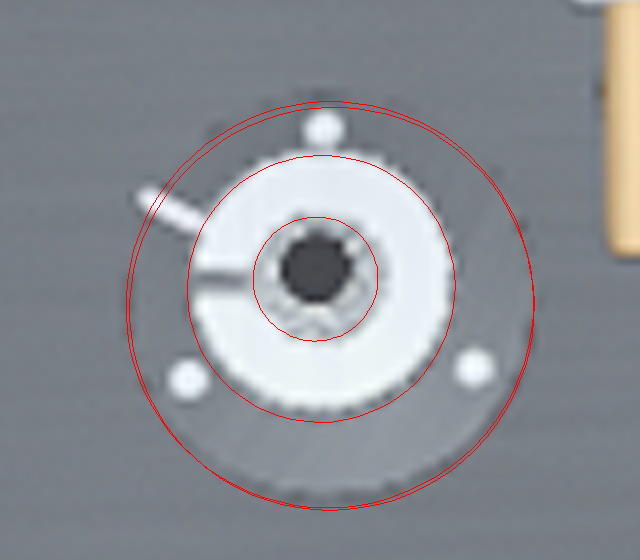

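View pics/ov_side.png

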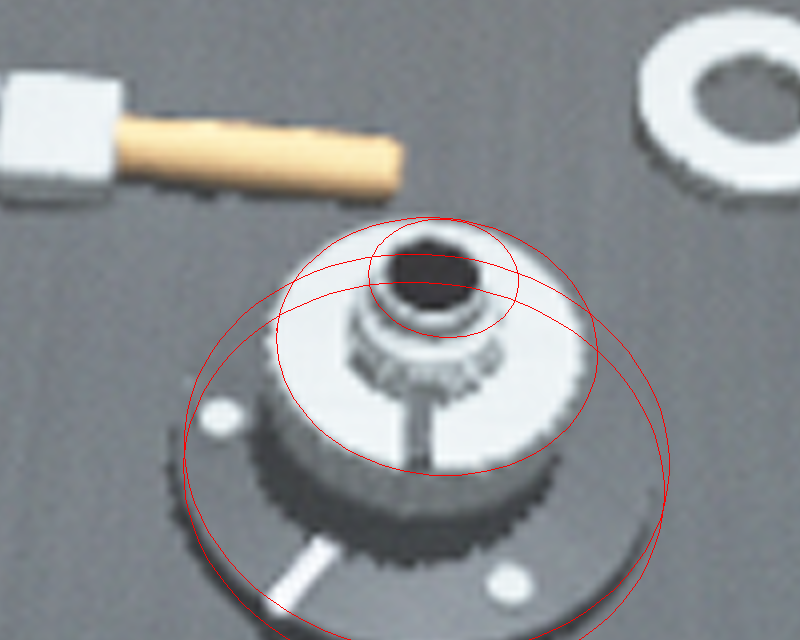

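Emit:
carry_out(
  steps=[
    [[0, 0.02, -0.024, 0, 4], [0, 0.05, -0.06, 0, 10], [0, 0.082, -0.098, 0, 13.6], [0, 0.114, -0.136, 0, 13.6], [0, 0.146, -0.174, 0, 13.6], [0, 0.178, -0.212, 0, 13.6], [0, 0.21, -0.25, 0, 13.6], [0, 0.242, -0.288, 0, 13.6]],
  ],
  squeeze=60,
)

```text
clock: 1.15
eef_pos: [314.6, -269.0, 404.9]
tcp_rot: [3.141, -0.001, -0.001]
contact_force: [0.2, -0.4, -0.1]
opening: -0.001
```

Emit:
carry_out(
  steps=[
    [[0, 0.02, -0.04, 0, 0], [0, 0.04, -0.08, 0.01, 0], [0, 0.06, -0.12, 0.02, 0], [0, 0.08, -0.16, 0.03, 0], [0, 0.1, -0.2, 0.04, 0], [0, 0.12, -0.24, 0.05, 0], [0, 0.14, -0.28, 0.06, 0], [0, 0.154, -0.309, 0.06, 0]],
  ],
)

```text
clock: 1.95
eef_pos: [469.5, 42.2, 343.9]
tcp_rot: [3.142, 0.0, 0.0]
contact_force: [-0.4, -0.8, 0.2]
opening: -0.001
```

```bash
python3 - <<'E'
from h import *
from rig import r,grab_frame
s=r.sense();print(s["eef_pos"],s["tcp_rot"],s["contact_force"],s["clock"])
w=grab_frame("wrist");cv2.imwrite("pics/w1.png",w["image"][:,:,::-1])
f=grab_frame("side");crop(f,345,260,160,120,5,"s2.png")
E
```

```text
[469.49475359  42.2327172  343.92580429] [3.14153009e+00 3.80047698e-04 5.12162500e-05] [-0.39653447 -0.79032865  0.20067662] 1.95
s2.png origin 265 200 k 5
```

View pics/w1.png

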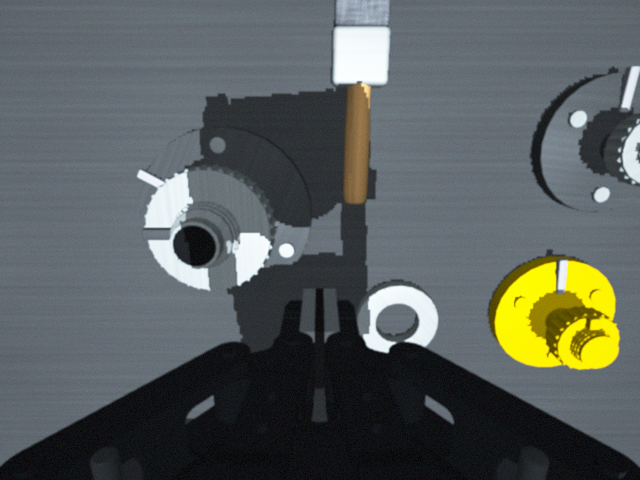

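View pics/s2.png

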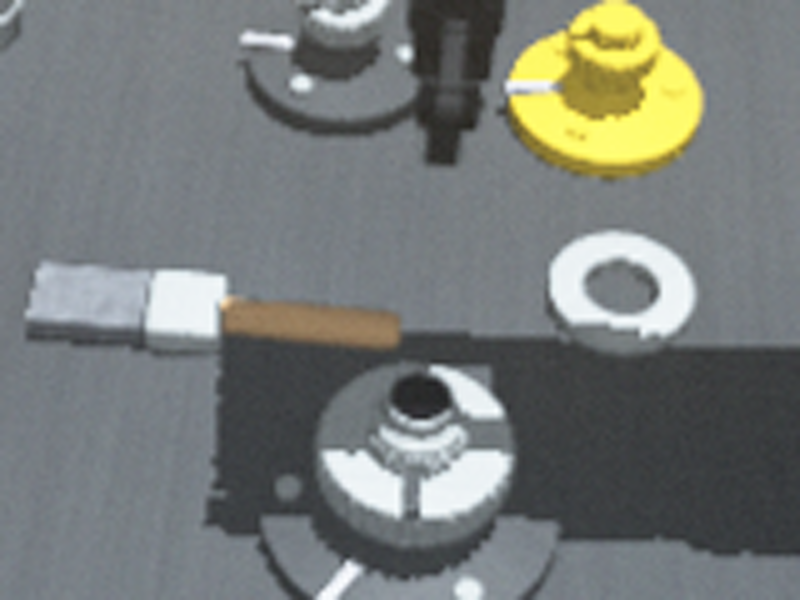

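Emit:
carry_out(
  steps=[
    [[0, 0, 0.002, 0.02, 0], [0, 0, 0.002, 0.05, 0], [0, 0, 0.002, 0.08, 0], [0, 0, 0.002, 0.11, 0], [0, 0, 0.002, 0.126, 0], [0, 0, 0.002, 0.131, 0], [0, 0, 0.002, 0.131, 0]],
  ],
)

```text
clock: 2.75
eef_pos: [470.5, 40.4, 213.6]
tcp_rot: [-3.141, -0.001, 0.002]
contact_force: [-0.3, -1.1, 0.3]
opening: -0.002
```

```bash
python3 - <<'E'
from h import *
from rig import r,grab_frame
s=r.sense();print(s["eef_pos"],s["tcp_rot"],s["contact_force"],s["clock"])
w=grab_frame("wrist");cv2.imwrite("pics/w2.png",w["image"][:,:,::-1])
f=grab_frame("side");crop(f,345,260,160,120,5,"s3.png")
E
```

```text
[470.54604511  40.37829356 213.60384906] [-3.14119052e+00 -6.10950944e-04  1.76709806e-03] [-0.26371343 -1.12705528  0.2549354 ] 2.75
s3.png origin 265 200 k 5
```

View pics/w2.png

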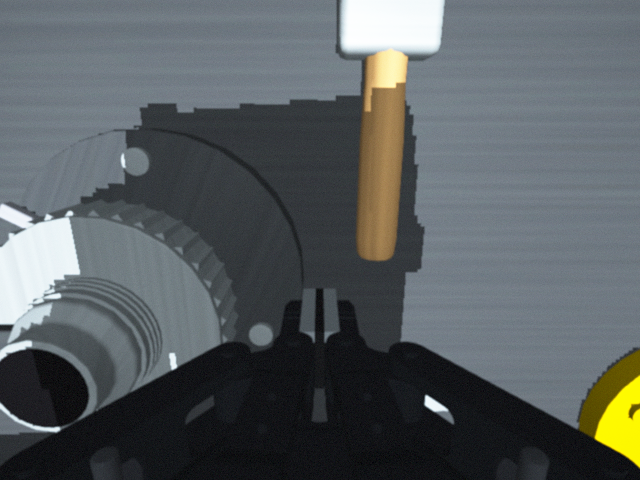

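View pics/s3.png

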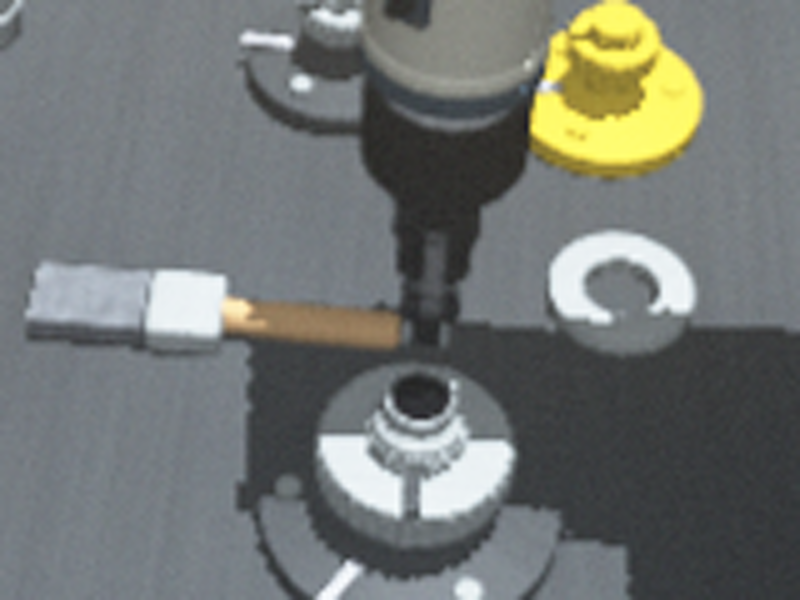

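Emit:
carry_out(
  steps=[
    [[0, -0.006, -0.008, -0.003, 0], [0, -0.012, -0.016, -0.005, 0], [0, -0.012, -0.019, -0.005, 0], [0, -0.012, -0.019, -0.005, 0]],
  ],
)

```text
clock: 3.25
eef_pos: [459.0, 60.3, 220.2]
tcp_rot: [-3.141, -0.004, 0.003]
contact_force: [-0.1, -0.4, -0.5]
opening: 0.001
```

Emit:
carry_out(
  steps=[
    [[0, 0, -0.002, 0, 0], [0, 0, -0.004, 0, 0], [0, 0, -0.004, 0, 0]],
  ],
)

```text
clock: 3.55
eef_pos: [459.0, 63.9, 220.2]
tcp_rot: [3.141, -0.004, 0.004]
contact_force: [-0.2, -7.5, 3.3]
opening: -0.001
```

Emit:
carry_out(
  steps=[
    [[0, 0.003, -0.0006, 0, 0], [0, 0.007, -0.0006, 0, 0], [0, 0.011, -0.0006, 0, 0], [0, 0.014, -0.0006, 0, 0]],
  ],
)

```text
clock: 3.95
eef_pos: [472.5, 63.3, 220.0]
tcp_rot: [3.138, -0.001, 0.005]
contact_force: [-3.4, -14.8, 5.5]
opening: -0.003
```

```bash
python3 - <<'E'
from h import *
from rig import r,grab_frame
s=r.sense();print(s["eef_pos"],s["tcp_rot"],s["contact_force"],s["clock"])
w=grab_frame("wrist");cv2.imwrite("pics/w3.png",w["image"][:,:,::-1])
f=grab_frame("side");crop(f,345,270,120,100,6,"s4.png")
E
```

```text
[472.48453161  63.29557279 220.04227332] [ 3.13846425e+00 -1.05317068e-03  5.27853703e-03] [ -3.4067207  -14.83272359   5.51860546] 3.95
s4.png origin 285 220 k 6
```

View pics/w3.png

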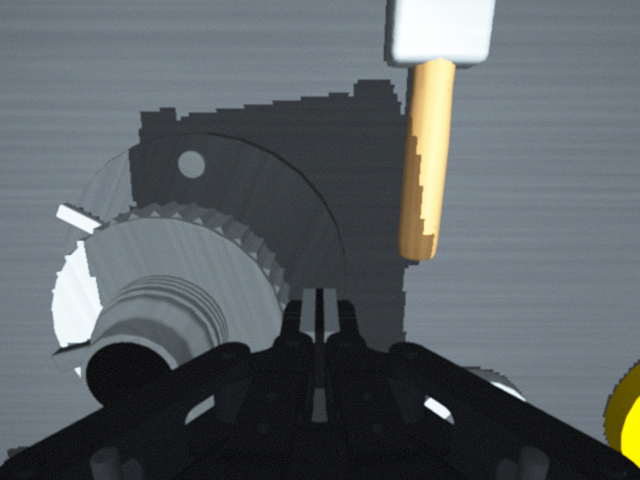

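View pics/s4.png

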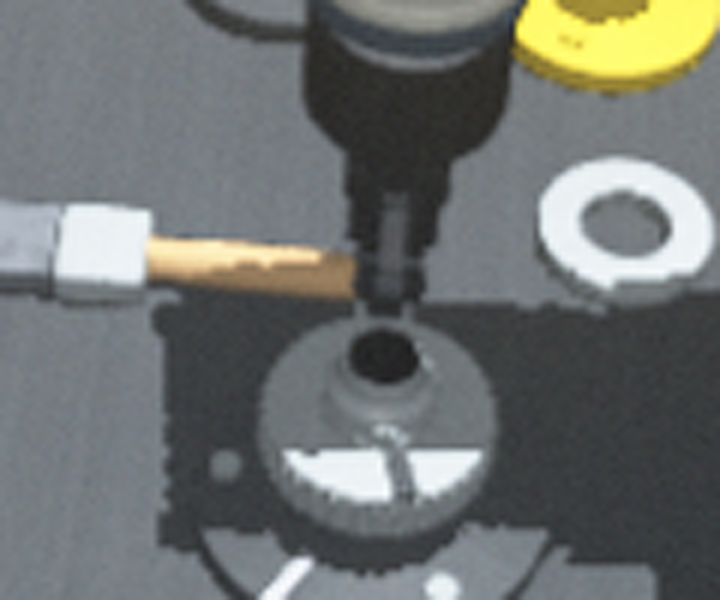

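```bash
cat > plan.py <<'E'
import sys
from h import *
from rig import r
def path(C,a,b,Rr):
    # starts at bottom face left end, anticlockwise
    L=[]
    sg=[((-a,-b),(a,-b),-90),((a,-b),(a,b),0),((a,b),(-a,b),90),((-a,b),(-a,-b),180)]
    P=[]
    for p,q,ang in sg:
        n=np.array([np.cos(np.radians(ang)),np.sin(np.radians(ang))])
        p=np.array(p,float);q=np.array(q,float)
        for t in np.linspace(0,1,45): P.append(p+t*(q-p)+Rr*n)
        for t in np.linspace(0,90,150):
            m=np.radians(ang+t);P.append(q+Rr*np.array([np.cos(m),np.sin(m)]))
    return np.array(P)+np.array(C)
def rows(step,n,pen,C=(469,120.5),a=11,b=11,R0=46,ztcp=219):
    s=r.sense();p=s["eef_pos"];P=path(C,a,b,R0-pen)
    k=np.argmin(np.hypot(*(P-p[:2]).T))
    d=np.linalg.norm(np.diff(np.vstack([P,P[:1]]),axis=0),axis=1);cum=np.r_[0,np.cumsum(d)];tot=cum[-1]
    PP=np.vstack([P,P[:1]])
    M=Rt=R.from_euler("xyz",s["tcp_rot"]).as_matrix()
    out=[]
    for i in range(1,n+1):
        q=(cum[k]+step*i)%tot
        t=np.array([np.interp(q,cum,PP[:,0]),np.interp(q,cum,PP[:,1]),ztcp])
        v=M.T@(t-p)/1000;out.append([0]+[round(float(x),4) for x in v]+[0])
    print("pos",p.round(1),"gap",round(float(np.hypot(*(P[k]-p[:2]))),2),"s",round(cum[k],1),"of",round(tot,1),"F",s["contact_force"].round(1),"t",round(s["clock"],2))
    print(out)
if __name__=="__main__":
    rows(float(sys.argv[1]),int(sys.argv[2]),float(sys.argv[3]),**(eval("dict("+sys.argv[4]+")") if len(sys.argv)>4 else {}))
E
python3 plan.py 5 8 0.8
```

```text
pos [472.9  63.3 220.2] gap 1.01 s 15.0 of 372.0 F [ -0.  -14.8   5.1] t 4.05
[[0, 0.0051, -0.001, 0.0012, 0], [0, 0.0101, -0.0011, 0.0012, 0], [0, 0.0151, -0.0016, 0.0012, 0], [0, 0.0199, -0.0028, 0.0012, 0], [0, 0.0246, -0.0044, 0.0012, 0], [0, 0.0291, -0.0066, 0.0012, 0], [0, 0.0334, -0.0092, 0.0012, 0], [0, 0.0373, -0.0123, 0.0012, 0]]
```

Emit:
carry_out(
  steps=[
    [[0, 0.005, -0.0006, 0, 0], [0, 0.01, -0.0007, 0, 0], [0, 0.015, -0.0012, 0, 0], [0, 0.02, -0.0024, 0, 0], [0, 0.0246, -0.004, 0, 0], [0, 0.0291, -0.0062, 0, 0], [0, 0.0334, -0.0088, 0, 0], [0, 0.0373, -0.012, 0, 0]],
  ],
)

```text
clock: 4.85
eef_pos: [510.5, 75.8, 220.2]
tcp_rot: [3.139, -0.002, 0.005]
contact_force: [-1.8, -2.0, 0.6]
opening: -0.0
```

```bash
python3 plan.py 5 8 0.6; python3 - <<'E'
from h import *
from rig import r,grab_frame
f=grab_frame("side");crop(f,345,270,120,100,6,"s5.png")
w=grab_frame("wrist");cv2.imwrite("pics/w5.png",w["image"][:,:,::-1])
E
```

```text
pos [510.5  75.8 220.2] gap 0.13 s 55.5 of 373.3 F [-1.8 -2.   0.6] t 4.85
[[0, 0.0036, -0.0037, 0.0012, 0], [0, 0.0067, -0.0076, 0.0012, 0], [0, 0.0093, -0.0118, 0.0012, 0], [0, 0.0115, -0.0163, 0.0011, 0], [0, 0.0132, -0.021, 0.0011, 0], [0, 0.0143, -0.0259, 0.0011, 0], [0, 0.015, -0.0308, 0.0011, 0], [0, 0.0151, -0.0358, 0.0011, 0]]
s5.png origin 285 220 k 6
```

View pics/s5.png

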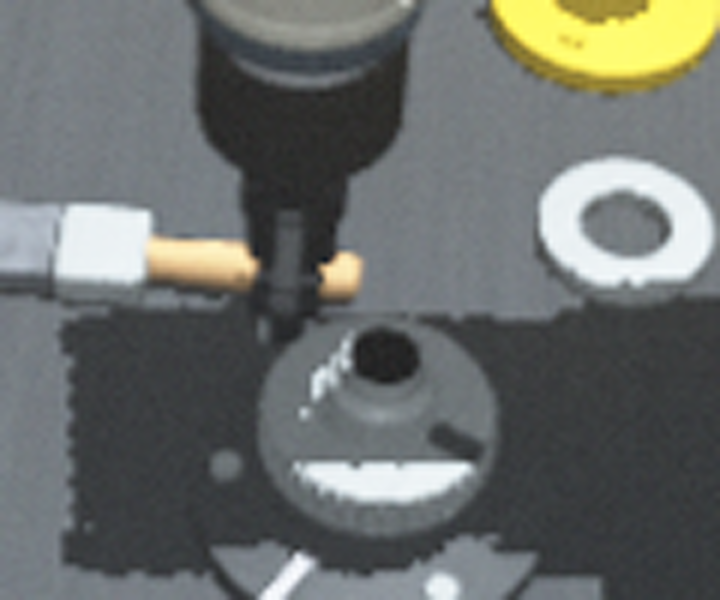

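View pics/w5.png

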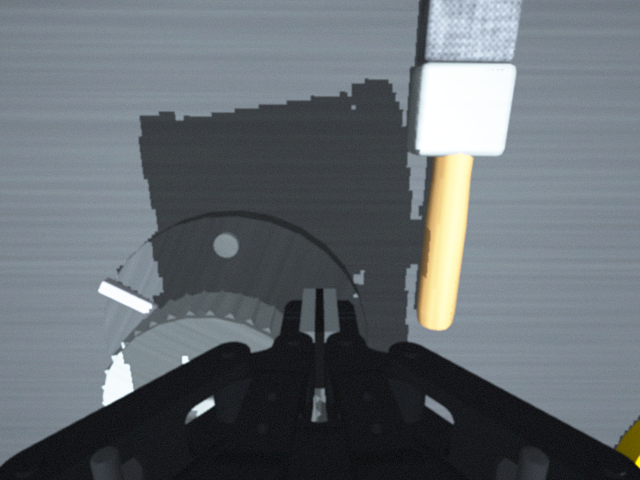

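Emit:
carry_out(
  steps=[
    [[0, 0.0032, -0.004, 0, 0], [0, 0.0063, -0.0078, 0, 0], [0, 0.0089, -0.012, 0, 0], [0, 0.0111, -0.0165, 0, 0], [0, 0.0128, -0.0212, 0, 0], [0, 0.0139, -0.026, 0, 0], [0, 0.0146, -0.0308, 0, 0], [0, 0.0147, -0.0358, 0, 0]],
  ],
)

```text
clock: 5.75
eef_pos: [527.1, 112.5, 220.9]
tcp_rot: [3.14, -0.008, 0.005]
contact_force: [6.5, -2.7, -0.5]
opening: 0.0
```

```bash
cat > look.py <<'E'
import sys
from h import *
from rig import grab_frame
f=grab_frame("side");crop(f,345,285,100,80,6,sys.argv[1]+".png")
E
python3 plan.py 5 8 0.8;python3 look.py s6
```

```text
pos [527.1 112.5 220.9] gap 1.9 s 96.0 of 372.0 F [ 6.5 -2.7 -0.5] t 5.75
[[0, -0.0019, -0.005, 0.0019, 0], [0, -0.0019, -0.01, 0.0019, 0], [0, -0.0018, -0.015, 0.0019, 0], [0, -0.0018, -0.02, 0.0019, 0], [0, -0.0022, -0.025, 0.0019, 0], [0, -0.0031, -0.0299, 0.0019, 0], [0, -0.0045, -0.0347, 0.0018, 0], [0, -0.0065, -0.0393, 0.0018, 0]]
s6.png origin 295 245 k 6
```

View pics/s6.png

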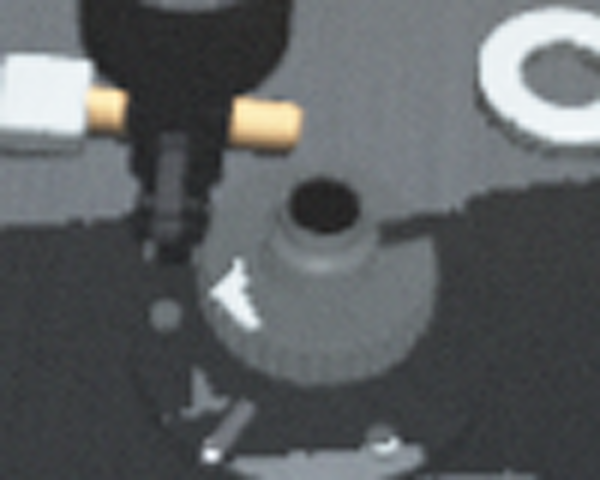

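Emit:
carry_out(
  steps=[
    [[0, -0.0008, -0.005, 0.0005, 0], [0, -0.0009, -0.01, 0.001, 0], [0, -0.0009, -0.015, 0.001, 0], [0, -0.0009, -0.02, 0.001, 0], [0, -0.0013, -0.025, 0.001, 0], [0, -0.0022, -0.0299, 0.001, 0], [0, -0.0036, -0.0347, 0.001, 0], [0, -0.0056, -0.0393, 0.001, 0]],
  ],
)

```text
clock: 6.6
eef_pos: [520.7, 152.8, 219.6]
tcp_rot: [3.14, -0.007, 0.005]
contact_force: [-0.7, -0.7, -0.6]
opening: 0.003
```

```bash
python3 plan.py 5 8 0.8 "C=(470,120.5)";python3 look.py s7
```

```text
pos [520.7 152.8 219.6] gap 0.21 s 137.4 of 372.0 F [-0.7 -0.7 -0.6] t 6.6
[[0, -0.0026, -0.0045, 0.0006, 0], [0, -0.0056, -0.0084, 0.0005, 0], [0, -0.0091, -0.012, 0.0005, 0], [0, -0.0129, -0.0152, 0.0005, 0], [0, -0.0171, -0.018, 0.0004, 0], [0, -0.0216, -0.0203, 0.0004, 0], [0, -0.0262, -0.022, 0.0004, 0], [0, -0.0311, -0.0233, 0.0003, 0]]
s7.png origin 295 245 k 6
```

View pics/s7.png

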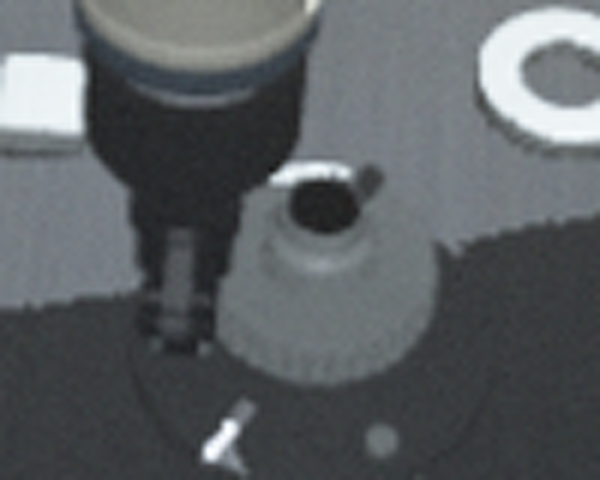

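```bash
python3 plan.py 5 8 1.6 "C=(469.3,120.2)"
```

```text
pos [520.3 153.2 219.5] gap 1.3 s 136.2 of 367.0 F [-0.2 -0.  -0.3] t 6.65
[[0, -0.0039, -0.0038, 0.0005, 0], [0, -0.007, -0.0077, 0.0005, 0], [0, -0.0105, -0.0112, 0.0004, 0], [0, -0.0144, -0.0143, 0.0004, 0], [0, -0.0186, -0.017, 0.0004, 0], [0, -0.0231, -0.0192, 0.0004, 0], [0, -0.0278, -0.0209, 0.0003, 0], [0, -0.0327, -0.022, 0.0003, 0]]
```

Emit:
carry_out(
  steps=[
    [[0, -0.0039, -0.0038, 0.0005, 0], [0, -0.007, -0.0077, 0.0005, 0], [0, -0.0105, -0.0112, 0.0004, 0], [0, -0.0144, -0.0144, 0.0004, 0], [0, -0.0186, -0.0172, 0.0004, 0], [0, -0.0231, -0.0195, 0.0004, 0], [0, -0.0278, -0.0213, 0.0003, 0], [0, -0.0327, -0.0226, 0.0003, 0]],
  ],
)

```text
clock: 7.45
eef_pos: [488.2, 176.8, 219.7]
tcp_rot: [-3.141, -0.01, 0.005]
contact_force: [4.1, 7.9, 2.9]
opening: 0.0
```

```bash
python3 plan.py 5 8 1.2 "C=(469.3,120.2)";python3 look.py s8
```

```text
pos [488.2 176.8 219.7] gap 1.49 s 177.2 of 369.5 F [4.1 7.9 2.9] t 7.45
[[0, -0.0054, 0.0008, 0.0006, 0], [0, -0.0104, 0.0007, 0.0006, 0], [0, -0.0154, 0.0007, 0.0005, 0], [0, -0.0204, 0.0007, 0.0005, 0], [0, -0.0254, 0.0007, 0.0005, 0], [0, -0.0304, 0.0007, 0.0004, 0], [0, -0.0354, 0.001, 0.0004, 0], [0, -0.0403, 0.0018, 0.0003, 0]]
s8.png origin 295 245 k 6
```

View pics/s8.png

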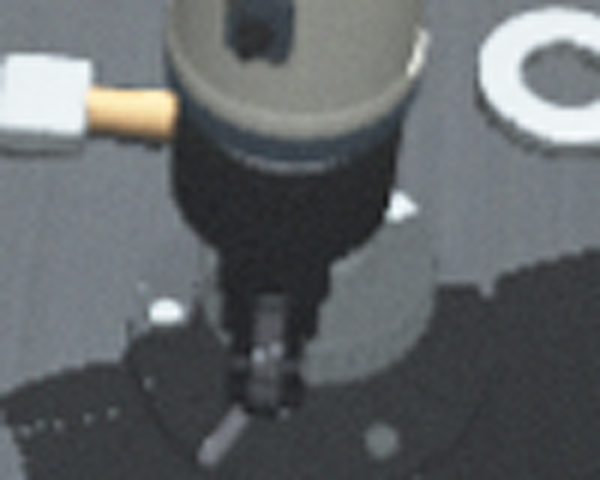

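Emit:
carry_out(
  steps=[
    [[0, -0.005, 0.0008, 0.0005, 0], [0, -0.0104, 0.0008, 0.0005, 0], [0, -0.0154, 0.0008, 0.0005, 0], [0, -0.0204, 0.0008, 0.0005, 0], [0, -0.0254, 0.0009, 0.0005, 0], [0, -0.0304, 0.0009, 0.0005, 0], [0, -0.0354, 0.0013, 0.0004, 0], [0, -0.0403, 0.0022, 0.0003, 0]],
  ],
)

```text
clock: 8.3
eef_pos: [446.6, 174.8, 219.0]
tcp_rot: [-3.141, -0.008, 0.005]
contact_force: [0.5, 2.5, -1.0]
opening: 0.001
```

```bash
python3 plan.py 5 8 1.4 "C=(469.3,120.2)";python3 look.py s9;python3 - <<'E'
from h import *
from rig import r,grab_frame
w=grab_frame("wrist");cv2.imwrite("pics/w9.png",w["image"][:,:,::-1])
E
```

```text
pos [446.6 174.8 219. ] gap 0.58 s 217.9 of 368.2 F [ 0.5  2.5 -1. ] t 8.3
[[0, -0.0046, 0.0021, -0.0001, 0], [0, -0.0092, 0.0042, -0.0001, 0], [0, -0.0135, 0.0068, -0.0001, 0], [0, -0.0174, 0.0098, -0.0002, 0], [0, -0.0211, 0.0132, -0.0002, 0], [0, -0.0243, 0.0171, -0.0002, 0], [0, -0.027, 0.0212, -0.0003, 0], [0, -0.0293, 0.0257, -0.0003, 0]]
s9.png origin 295 245 k 6
```

View pics/s9.png

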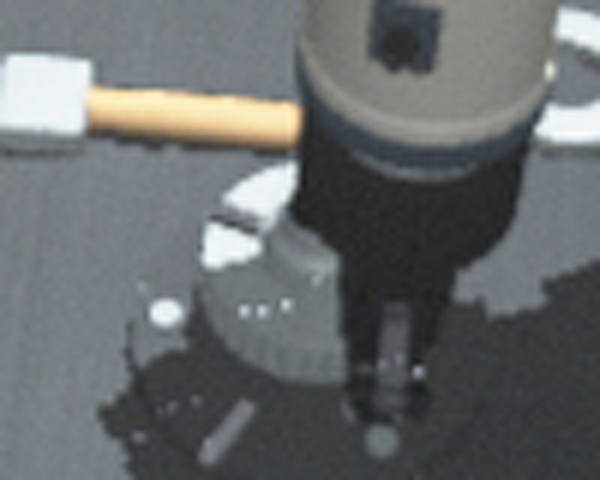

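View pics/w9.png

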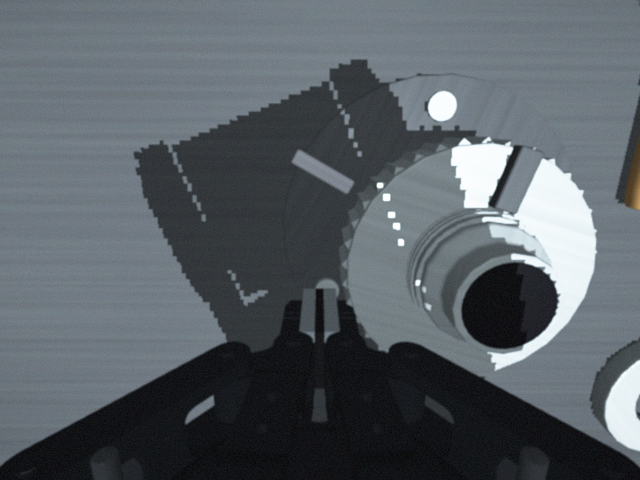

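Emit:
carry_out(
  steps=[
    [[0, -0.0045, 0.0021, 0, 0], [0, -0.009, 0.0043, 0, 0], [0, -0.0133, 0.0069, 0, 0], [0, -0.0173, 0.0099, 0, 0], [0, -0.021, 0.0132, 0, 0], [0, -0.0242, 0.0171, 0, 0], [0, -0.0269, 0.0212, 0, 0], [0, -0.0291, 0.0257, 0, 0]],
  ],
)

```text
clock: 9.2
eef_pos: [416.8, 148.1, 218.5]
tcp_rot: [-3.141, -0.007, 0.005]
contact_force: [0.5, -0.3, -0.0]
opening: -0.005
```

```bash
python3 plan.py 5 8 1.2 "C=(469.3,120.2)";python3 - <<'E'
from h import *
from rig import r,grab_frame
w=grab_frame("wrist");cv2.imwrite("pics/w10.png",w["image"][:,:,::-1])
E
```

```text
pos [416.8 148.1 218.5] gap 0.11 s 259.6 of 369.5 F [ 0.5 -0.3 -0. ] t 9.2
[[0, -0.0016, 0.0046, -0.0005, 0], [0, -0.0027, 0.0095, -0.0005, 0], [0, -0.0033, 0.0144, -0.0005, 0], [0, -0.0034, 0.0194, -0.0005, 0], [0, -0.0034, 0.0244, -0.0005, 0], [0, -0.0034, 0.0294, -0.0005, 0], [0, -0.0035, 0.0344, -0.0005, 0], [0, -0.0035, 0.0394, -0.0005, 0]]
```

View pics/w10.png

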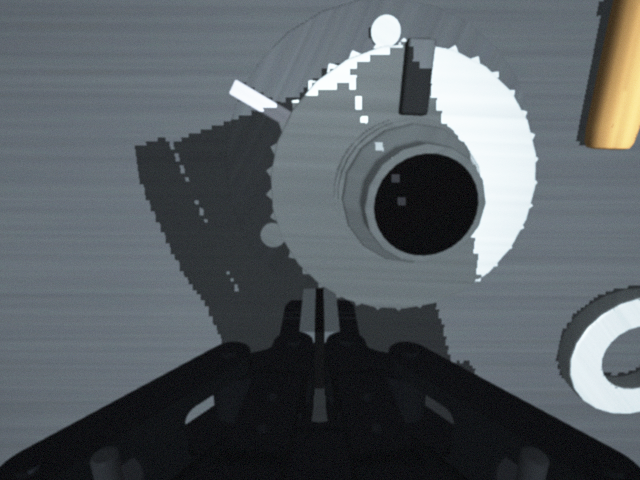

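```bash
python3 plan.py 5 8 1.0 "C=(469.3,120.2),a=7,b=7,R0=50"
```

```text
pos [416.4 147.7 218.5] gap 1.27 s 252.2 of 363.9 F [-0.7 -0.4 -1. ] t 9.25
[[0, -0.0006, 0.0051, -0.0005, 0], [0, -0.002, 0.0099, -0.0006, 0], [0, -0.0028, 0.0148, -0.0006, 0], [0, -0.0032, 0.0198, -0.0006, 0], [0, -0.0032, 0.0248, -0.0006, 0], [0, -0.0032, 0.0298, -0.0006, 0], [0, -0.0033, 0.0348, -0.0006, 0], [0, -0.003, 0.0398, -0.0006, 0]]
```

Emit:
carry_out(
  steps=[
    [[0, -0.0004, 0.005, 0, 0], [0, -0.0018, 0.01, 0, 0], [0, -0.0028, 0.015, 0, 0], [0, -0.0032, 0.02, 0, 0], [0, -0.0032, 0.025, 0, 0], [0, -0.0032, 0.03, 0, 0], [0, -0.0032, 0.035, 0, 0], [0, -0.003, 0.04, 0, 0]],
  ],
)

```text
clock: 10.05
eef_pos: [413.7, 107.2, 218.4]
tcp_rot: [3.141, -0.006, 0.005]
contact_force: [-0.2, 1.1, 0.3]
opening: -0.002
```

```bash
python3 plan.py 5 8 1.0 "C=(469.3,120.2),a=7,b=7,R0=50";python3 - <<'E'
from h import *
from rig import r,grab_frame
w=grab_frame("wrist");cv2.imwrite("pics/w11.png",w["image"][:,:,::-1])
E
```

```text
pos [413.7 107.2 218.4] gap 0.22 s 293.1 of 363.9 F [-0.2  1.1  0.3] t 10.05
[[0, 0.0009, 0.0051, -0.0005, 0], [0, 0.0023, 0.01, -0.0005, 0], [0, 0.0041, 0.0146, -0.0005, 0], [0, 0.0064, 0.019, -0.0005, 0], [0, 0.0091, 0.0232, -0.0005, 0], [0, 0.0123, 0.0271, -0.0005, 0], [0, 0.0158, 0.0306, -0.0005, 0], [0, 0.0197, 0.0338, -0.0004, 0]]
```

View pics/w11.png

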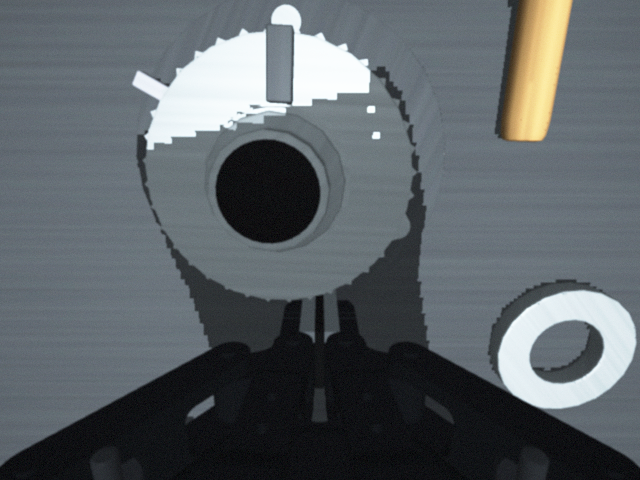

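Emit:
carry_out(
  steps=[
    [[0, 0.0012, 0.001, 0, 0], [0, 0.0024, 0.002, 0, 0]],
  ],
)

```text
clock: 10.3
eef_pos: [416.1, 104.7, 218.4]
tcp_rot: [3.141, -0.006, 0.005]
contact_force: [-1.9, 1.8, 0.5]
opening: 0.002
```

```bash
python3 - <<'E'
from h import *
from rig import r,grab_frame
s=r.sense();w=grab_frame("wrist");cv2.imwrite("pics/w12.png",w["image"][:,:,::-1])
print(s["eef_pos"],s["tcp_rot"])
im=w["image"][:,:,::-1].copy()
for C,col in (((469.3,120.2),(0,0,255)),((472,120.2),(0,255,0))):
  for rad,z in((46,66.3),(72,14),(14,94)):
    p=np.array([proj(w,(C[0]+rad*np.cos(t),C[1]+rad*np.sin(t),z),s) for t in np.linspace(0,6.3,80)])
    cv2.polylines(im,[np.int32(p)],True,col,1)
cv2.imwrite("pics/w12o.png",im)
E
```

```text
[416.08356047 104.7430929  218.44686426] [ 3.1413103  -0.00588723  0.00463559]
```

View pics/w12o.png

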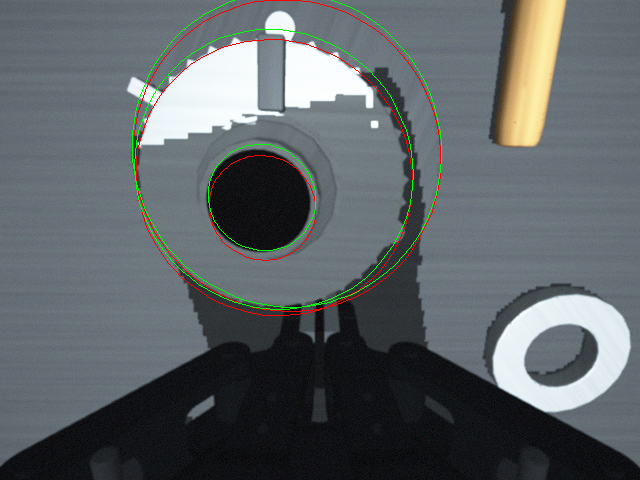

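```bash
sed -i 's/s=r.sense();p=s\["eef_pos"\];P=path/s=r.sense();p=s["eef_pos"]+R.from_euler("xyz",s["tcp_rot"]).as_matrix()[:,2]*173;P=path/; s/C=(469,120.5),a=11,b=11,R0=46,ztcp=219/C=(472,120.2),a=5.2,b=5.2,R0=50.5,ztcp=45/' plan.py; python3 plan.py 5 8 0
```

```text
pos [417.  104.7  45.4] gap 0.41 s 289.7 of 358.9 F [-2.   0.4  0.1] t 10.35
[[0, 0.0015, 0.0046, 0.0004, 0], [0, 0.0032, 0.0093, 0.0004, 0], [0, 0.0054, 0.0138, 0.0004, 0], [0, 0.008, 0.0181, 0.0004, 0], [0, 0.0109, 0.0221, 0.0005, 0], [0, 0.0143, 0.0258, 0.0005, 0], [0, 0.018, 0.0291, 0.0005, 0], [0, 0.0221, 0.0321, 0.0005, 0]]
```

Emit:
carry_out(
  steps=[
    [[0, 0.0017, 0.0046, 0, 0], [0, 0.0035, 0.0093, 0, 0], [0, 0.0057, 0.0138, 0, 0], [0, 0.0083, 0.0181, 0, 0], [0, 0.0112, 0.0221, 0, 0], [0, 0.0145, 0.0258, 0, 0], [0, 0.0182, 0.0291, 0, 0], [0, 0.0221, 0.0321, 0, 0]],
  ],
)

```text
clock: 11.15
eef_pos: [438.0, 72.2, 218.3]
tcp_rot: [3.141, -0.004, 0.005]
contact_force: [-4.3, -2.7, 3.5]
opening: -0.001
```

```bash
cat > look.py <<'E'
import sys
from h import *
from rig import grab_frame
f=grab_frame("side");a=cv2.resize(f["image"][245:325,295:395,::-1],(600,480),interpolation=cv2.INTER_CUBIC)
w=grab_frame("wrist")["image"][:,:,::-1]
cv2.imwrite("pics/"+sys.argv[1]+".png",np.hstack([cv2.resize(a,(400,320)),cv2.resize(w,(400,320))]))
E
python3 plan.py 5 8 0; python3 look.py c1
```

```text
pos [438.6  72.1  45.3] gap 0.85 s 329.6 of 358.9 F [-4.3 -2.7  3.5] t 11.15
[[0, 0.0048, 0.0019, 0.0004, 0], [0, 0.0094, 0.004, 0.0004, 0], [0, 0.0141, 0.0056, 0.0004, 0], [0, 0.0189, 0.0068, 0.0004, 0], [0, 0.0239, 0.0075, 0.0004, 0], [0, 0.0289, 0.0077, 0.0005, 0], [0, 0.0339, 0.0077, 0.0005, 0], [0, 0.0389, 0.0078, 0.0005, 0]]
```

View pics/c1.png

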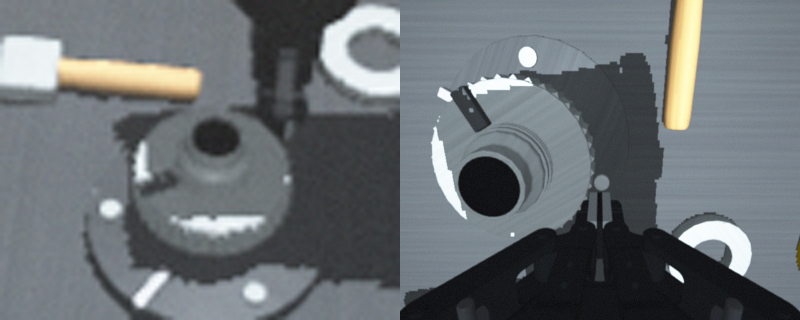

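Emit:
carry_out(
  steps=[
    [[0, 0.0047, 0.002, 0, 0], [0, 0.0094, 0.004, 0, 0], [0, 0.0141, 0.0056, 0, 0], [0, 0.0189, 0.0068, 0, 0], [0, 0.0239, 0.0075, 0, 0], [0, 0.0289, 0.0077, 0, 0], [0, 0.0339, 0.0077, 0, 0], [0, 0.0389, 0.0078, 0, 0]],
  ],
)

```text
clock: 12.05
eef_pos: [477.6, 63.1, 218.6]
tcp_rot: [3.138, -0.004, 0.006]
contact_force: [-1.2, -11.6, 3.4]
opening: -0.003
```

```bash
python3 plan.py 5 8 0; python3 look.py c2
```

```text
pos [478.3  62.5  45.6] gap 1.98 s 11.5 of 358.9 F [ -1.2 -11.6   3.4] t 12.05
[[0, 0.005, -0.0023, 0.0006, 0], [0, 0.0099, -0.0031, 0.0006, 0], [0, 0.0147, -0.0044, 0.0006, 0], [0, 0.0194, -0.0062, 0.0006, 0], [0, 0.0239, -0.0084, 0.0007, 0], [0, 0.0281, -0.0111, 0.0007, 0], [0, 0.032, -0.0141, 0.0007, 0], [0, 0.0357, -0.0176, 0.0007, 0]]
```

View pics/c2.png

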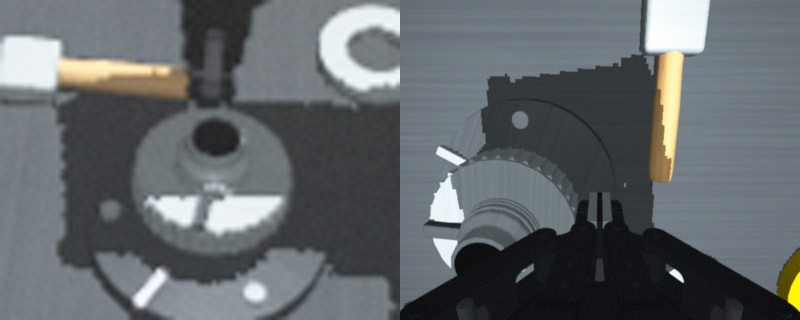

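Emit:
carry_out(
  steps=[
    [[0, 0.005, -0.0012, 0, 0], [0, 0.01, -0.0018, 0.0003, 0], [0, 0.0147, -0.0032, 0.0003, 0], [0, 0.0194, -0.0052, 0.0003, 0], [0, 0.0239, -0.0077, 0.0003, 0], [0, 0.0281, -0.0106, 0.0003, 0], [0, 0.032, -0.0138, 0.0003, 0], [0, 0.0357, -0.0174, 0.0003, 0]],
  ],
)

```text
clock: 12.95
eef_pos: [514.3, 81.3, 218.5]
tcp_rot: [3.139, -0.005, 0.006]
contact_force: [-1.1, -1.4, 0.2]
opening: 0.004
```

```bash
python3 plan.py 5 8 0; python3 look.py c3
```

```text
pos [515.2  80.8  45.5] gap 0.68 s 52.5 of 358.9 F [-1.1 -1.4  0.2] t 12.95
[[0, 0.0026, -0.0041, 0.0005, 0], [0, 0.0054, -0.0082, 0.0005, 0], [0, 0.0077, -0.0126, 0.0005, 0], [0, 0.0097, -0.0172, 0.0005, 0], [0, 0.0111, -0.022, 0.0005, 0], [0, 0.0121, -0.0269, 0.0005, 0], [0, 0.0126, -0.0319, 0.0005, 0], [0, 0.0127, -0.0369, 0.0005, 0]]
```

View pics/c3.png

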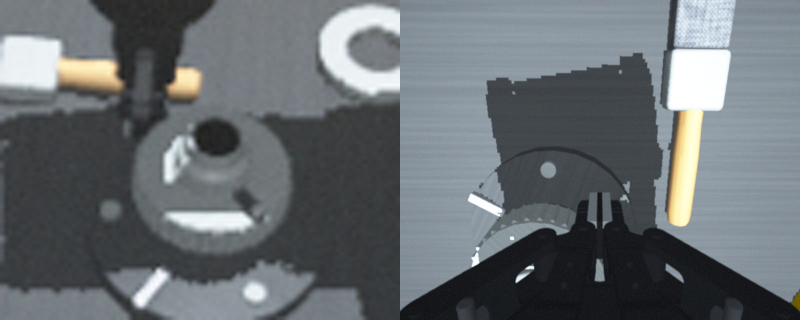

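Emit:
carry_out(
  steps=[
    [[0, 0.0026, -0.0041, 0, 0], [0, 0.0054, -0.0082, 0, 0], [0, 0.0077, -0.0126, 0, 0], [0, 0.0097, -0.0172, 0, 0], [0, 0.0111, -0.022, 0, 0], [0, 0.0121, -0.0269, 0, 0], [0, 0.0126, -0.0319, 0, 0], [0, 0.0127, -0.0369, 0, 0]],
  ],
)

```text
clock: 13.85
eef_pos: [527.7, 119.0, 218.9]
tcp_rot: [3.139, -0.008, 0.006]
contact_force: [4.7, -3.1, 0.3]
opening: 0.003
```

```bash
python3 plan.py 5 8 0; python3 look.py c4
```

```text
pos [529.2 118.6  45.9] gap 1.49 s 93.3 of 358.9 F [ 4.7 -3.1  0.3] t 13.85
[[0, -0.0015, -0.0049, 0.0009, 0], [0, -0.0015, -0.0099, 0.0009, 0], [0, -0.0021, -0.0149, 0.0009, 0], [0, -0.0031, -0.0198, 0.0009, 0], [0, -0.0046, -0.0246, 0.0008, 0], [0, -0.0065, -0.0292, 0.0008, 0], [0, -0.0089, -0.0336, 0.0008, 0], [0, -0.0118, -0.0377, 0.0008, 0]]
```

View pics/c4.png

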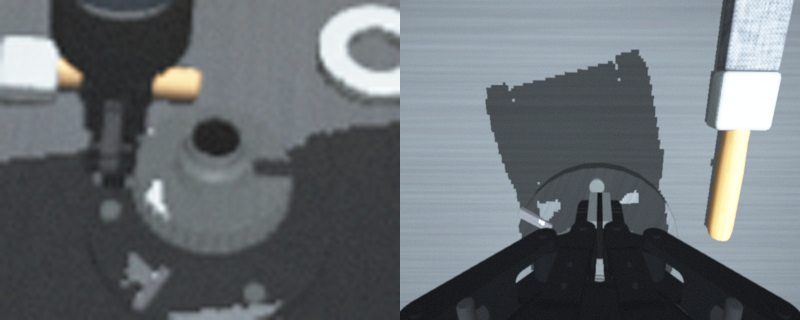

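Rib is at about 180° world and rolling without slip. Continuing.

Emit:
carry_out(
  steps=[
    [[0, -0.0013, -0.005, 0.0003, 0], [0, -0.0014, -0.01, 0.0006, 0], [0, -0.0021, -0.0149, 0.0006, 0], [0, -0.0031, -0.0198, 0.0006, 0], [0, -0.0046, -0.0246, 0.0006, 0], [0, -0.0067, -0.0292, 0.0006, 0], [0, -0.0092, -0.0336, 0.0006, 0], [0, -0.0122, -0.0377, 0.0006, 0]],
  ],
)

```text
clock: 14.75
eef_pos: [515.3, 157.4, 218.3]
tcp_rot: [3.14, -0.009, 0.006]
contact_force: [5.8, 0.6, 0.7]
opening: -0.001
```

```bash
python3 plan.py 5 8 0; python3 look.py c5
```

```text
pos [516.9 157.2  45.3] gap 0.38 s 134.2 of 358.9 F [5.8 0.6 0.7] t 14.75
[[0, -0.0036, -0.0035, 0.0002, 0], [0, -0.0072, -0.007, 0.0002, 0], [0, -0.0112, -0.01, 0.0002, 0], [0, -0.0154, -0.0126, 0.0001, 0], [0, -0.0199, -0.0148, 0.0001, 0], [0, -0.0246, -0.0166, 0.0, 0], [0, -0.0294, -0.0179, -0.0, 0], [0, -0.0344, -0.0187, -0.0001, 0]]
```

View pics/c5.png

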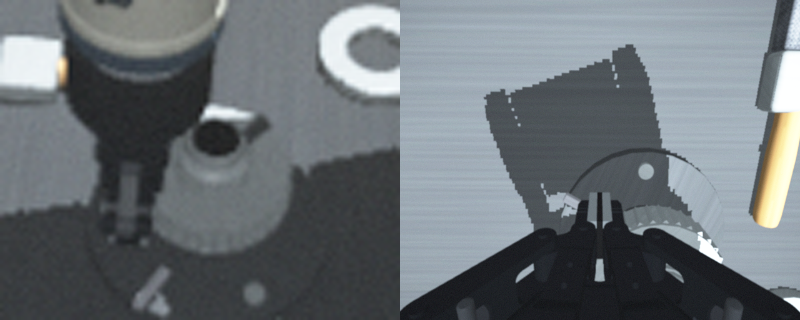

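Emit:
carry_out(
  steps=[
    [[0, -0.0036, -0.0035, 0, 0], [0, -0.0072, -0.007, 0, 0], [0, -0.0112, -0.01, 0, 0], [0, -0.0154, -0.0126, 0, 0], [0, -0.0199, -0.0148, 0, 0], [0, -0.0246, -0.0167, 0, 0], [0, -0.0294, -0.0182, 0, 0], [0, -0.0344, -0.0192, 0, 0]],
  ],
)

```text
clock: 15.65
eef_pos: [481.6, 178.0, 218.7]
tcp_rot: [-3.14, -0.013, 0.006]
contact_force: [4.1, 11.2, 2.1]
opening: 0.001
```

```bash
python3 plan.py 5 8 0; python3 look.py c6
```

```text
pos [483.8 178.4  45.7] gap 2.91 s 173.1 of 358.9 F [ 4.1 11.2  2.1] t 15.65
[[0, -0.0052, 0.0025, 0.0006, 0], [0, -0.0102, 0.0024, 0.0006, 0], [0, -0.0152, 0.0024, 0.0005, 0], [0, -0.0202, 0.0025, 0.0005, 0], [0, -0.0252, 0.003, 0.0004, 0], [0, -0.0301, 0.004, 0.0003, 0], [0, -0.0349, 0.0055, 0.0003, 0], [0, -0.0395, 0.0075, 0.0002, 0]]
```

View pics/c6.png

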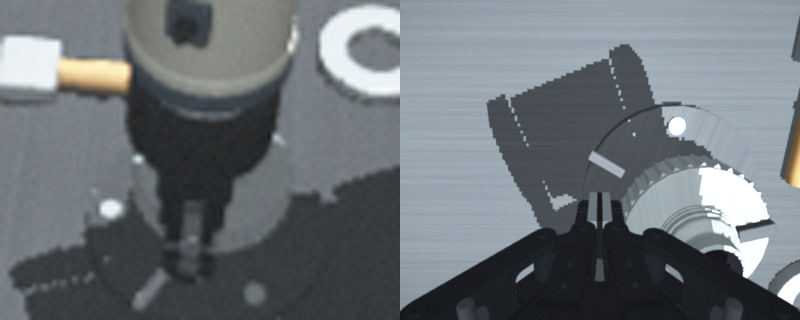

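Emit:
carry_out(
  steps=[
    [[0, -0.005, 0.001, 0, 0], [0, -0.0102, 0.0012, 0, 0], [0, -0.0152, 0.0013, 0, 0], [0, -0.0202, 0.0016, 0, 0], [0, -0.0252, 0.0024, 0, 0], [0, -0.0301, 0.0037, 0, 0], [0, -0.0349, 0.0055, 0, 0], [0, -0.0395, 0.0076, 0, 0]],
  ],
)

```text
clock: 16.55
eef_pos: [440.5, 171.4, 218.4]
tcp_rot: [-3.138, -0.01, 0.004]
contact_force: [-5.4, 11.6, 7.4]
opening: 0.001
```

```bash
python3 plan.py 5 8 0; python3 look.py c7
```

```text
pos [442.2 172.1  45.4] gap 2.34 s 214.3 of 358.9 F [-5.4 11.6  7.4] t 16.55
[[0, -0.0032, 0.0046, 0.0003, 0], [0, -0.0073, 0.0075, 0.0003, 0], [0, -0.011, 0.0109, 0.0002, 0], [0, -0.0144, 0.0145, 0.0002, 0], [0, -0.0174, 0.0185, 0.0001, 0], [0, -0.02, 0.0228, 0.0001, 0], [0, -0.0221, 0.0273, 0.0, 0], [0, -0.0238, 0.032, 0.0, 0]]
```

View pics/c7.png

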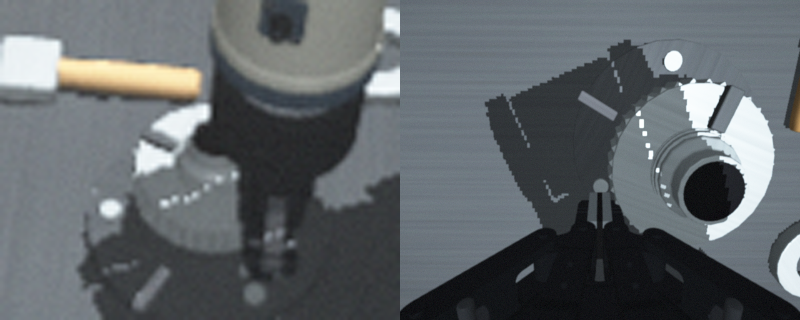

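Emit:
carry_out(
  steps=[
    [[0, -0.004, 0.0034, 0, 0], [0, -0.0078, 0.0066, 0, 0], [0, -0.0114, 0.0102, 0, 0], [0, -0.0147, 0.014, 0, 0], [0, -0.0176, 0.0182, 0, 0], [0, -0.0202, 0.0226, 0, 0], [0, -0.0223, 0.0272, 0, 0], [0, -0.0238, 0.032, 0, 0]],
  ],
)

```text
clock: 17.45
eef_pos: [415.8, 138.3, 217.8]
tcp_rot: [-3.139, -0.008, 0.004]
contact_force: [0.9, 0.2, 0.2]
opening: -0.003
```

```bash
python3 plan.py 5 8 0; python3 look.py c8
```

```text
pos [417.1 138.8  44.8] gap 0.98 s 255.9 of 358.9 F [0.9 0.2 0.2] t 17.45
[[0, -0.0001, 0.0051, -0.0002, 0], [0, -0.0007, 0.0101, -0.0003, 0], [0, -0.0009, 0.0151, -0.0003, 0], [0, -0.0009, 0.0201, -0.0003, 0], [0, -0.0009, 0.0251, -0.0003, 0], [0, -0.0005, 0.03, -0.0003, 0], [0, 0.0003, 0.035, -0.0003, 0], [0, 0.0016, 0.0398, -0.0003, 0]]
```

View pics/c8.png

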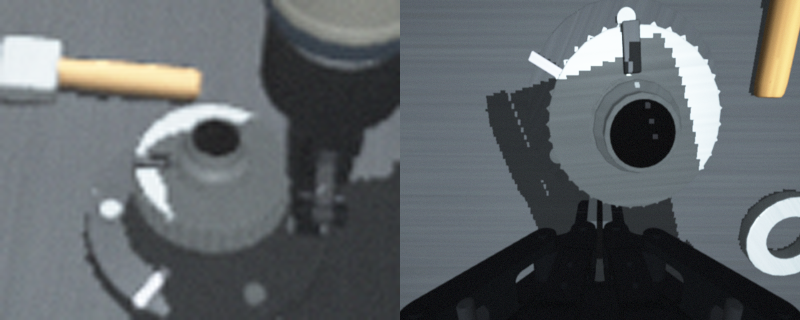

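Emit:
carry_out(
  steps=[
    [[0, 0.0006, 0.005, 0, 0], [0, 0.001, 0.01, 0, 0], [0, 0.0012, 0.015, 0, 0], [0, 0.0013, 0.02, 0, 0], [0, 0.0014, 0.025, 0, 0], [0, 0.0018, 0.03, 0, 0], [0, 0.0024, 0.035, 0, 0], [0, 0.0034, 0.0398, 0, 0]],
  ],
)

```text
clock: 18.35
eef_pos: [419.2, 98.0, 217.6]
tcp_rot: [-3.139, -0.007, 0.004]
contact_force: [-2.9, 1.0, 0.2]
opening: 0.0
```

```bash
python3 plan.py 5 8 0; python3 look.py c9
```

```text
pos [420.4  98.5  44.6] gap 1.28 s 297.1 of 358.9 F [-2.9  1.   0.2] t 18.35
[[0, 0.0008, 0.0053, -0.0004, 0], [0, 0.0032, 0.0097, -0.0004, 0], [0, 0.006, 0.0138, -0.0004, 0], [0, 0.0092, 0.0177, -0.0004, 0], [0, 0.0127, 0.0212, -0.0004, 0], [0, 0.0166, 0.0244, -0.0003, 0], [0, 0.0208, 0.0271, -0.0003, 0], [0, 0.0252, 0.0294, -0.0003, 0]]
```

View pics/c9.png

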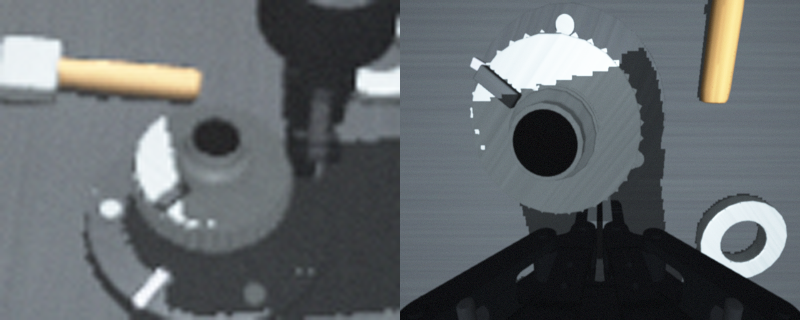

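```bash
cat > rib.py <<'E'
import sys
from h import *
from rig import r,grab_frame
s=r.sense();w=grab_frame("wrist")
C=(470.8,120.2)
im=cv2.resize(w["image"][:,:,::-1],None,fx=2,fy=2,interpolation=cv2.INTER_CUBIC)
np.savez("last.npz",K=w["intrinsics"],T=w["T_tool_cam"],p=s["eef_pos"],q=s["tcp_rot"])
x0,y0=[int(v) for v in sys.argv[2:4]]
cv2.imwrite("pics/"+sys.argv[1]+".png",im[y0*2:y0*2+600,x0*2:x0*2+700])
E
python3 rib.py r1 90 50
```

```text
(no output)
```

View pics/r1.png

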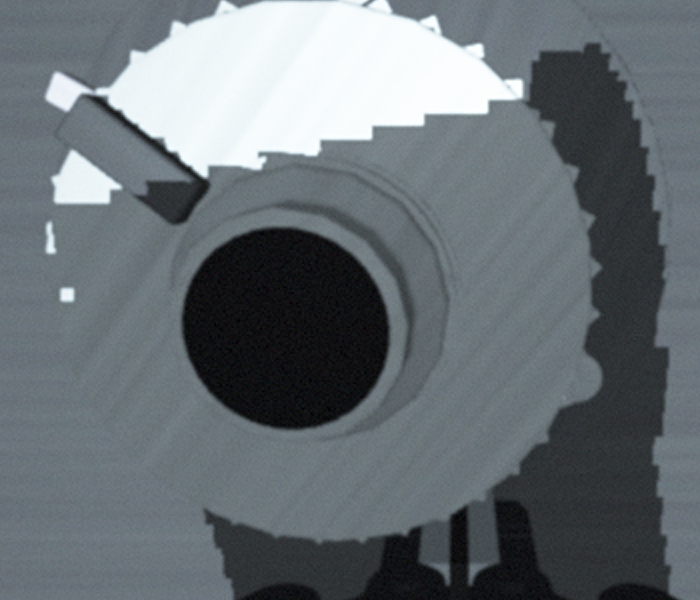

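```bash
cat > ang.py <<'E'
from h import *
d=np.load("last.npz");w=dict(intrinsics=d["K"],T_tool_cam=d["T"]);s=dict(eef_pos=d["p"],tcp_rot=d["q"])
def pt(x,y,x0,y0,z): return toplane(w,(x0+x/2,y0+y/2),z,s)[:2]
def line(a,b,x0,y0,z):
    A=pt(*a,x0,y0,z);B=pt(*b,x0,y0,z);v=B-A;print(A.round(1),B.round(1),"ang",np.degrees(np.arctan2(v[1],v[0])).round(1))
    for C in ((470.8,120.2),):
        print("   radial",np.degrees(np.arctan2(B[1]-C[1],B[0]-C[0])).round(1))
E
python3 - <<'E'
from ang import *
line((207,183),(82,97),90,50,74.5)
line((138,196),(57,133),90,50,74.5)
line((195,200),(70,115),90,50,74.5)
line((0,0),(62,92),90,50,20)
E
```

```text
[489.5 136.3] [501.5 153.3] ang 54.8
   radial 47.2
[487.6 146.9] [496.5 157.7] ang 50.4
   radial 55.5
[487.  138.4] [499.  155.4] ang 54.8
   radial 51.3
[524.3 193.9] [506.6 183.8] ang -150.3
   radial 60.6
```

Emit:
carry_out(
  steps=[
    [[0, 0.0014, 0.002, 0, 0], [0, 0.0024, 0.004, 0, 0], [0, 0.0034, 0.0058, 0, 0]],
  ],
)

```text
clock: 18.8
eef_pos: [422.5, 92.0, 217.5]
tcp_rot: [-3.139, -0.006, 0.004]
contact_force: [-4.1, -0.3, 1.1]
opening: 0.0
```

```bash
python3 rib.py r2 70 50; python3 plan.py 2 4 0
```

```text
pos [423.8  92.2  44.6] gap 1.85 s 304.1 of 358.9 F [-5.3 -0.2  1.8] t 18.85
[[0, -0.0007, 0.0025, -0.0005, 0], [0, 0.0003, 0.0042, -0.0005, 0], [0, 0.0014, 0.0059, -0.0004, 0], [0, 0.0026, 0.0076, -0.0004, 0]]
```

View pics/r2.png

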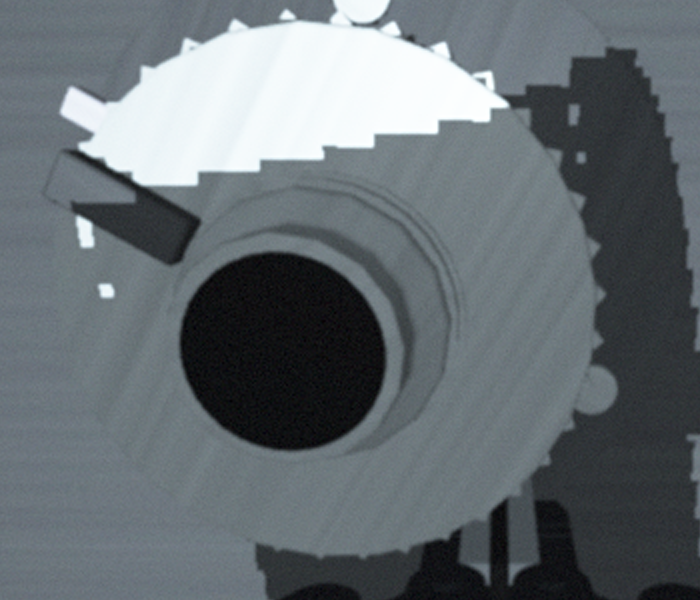

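```bash
python3 - <<'E'
from ang import *
for z in(74.5,):
  line((200,218),(68,150),70,50,z)
  line((175,263),(43,192),70,50,z)
line((104,103),(72,87),70,50,20)
line((96,133),(60,113),70,50,20)
E
```

```text
[487.4 138.1] [497.2 156.4] ang 62.0
   radial 54.0
[480.6 142.7] [491.1 161.2] ang 60.3
   radial 63.6
[507.3 177.8] [510.5 184.1] ang 63.4
   radial 58.2
[501.2 180.4] [505.2 187.5] ang 60.3
   radial 62.9
```

Emit:
carry_out(
  steps=[
    [[0, -0.006, 0.003, 0, 0], [0, -0.018, 0.01, 0, 0], [0, -0.03, 0.016, -0.01, 0], [0, -0.03, 0.016, -0.04, 0], [0, -0.03, 0.016, -0.08, 0], [0, -0.03, 0.016, -0.12, 0], [0, -0.03, 0.016, -0.14, 0], [0, -0.03, 0.016, -0.14, 0]],
  ],
)

```text
clock: 19.65
eef_pos: [392.3, 75.3, 360.0]
tcp_rot: [-3.138, -0.013, 0.004]
contact_force: [0.0, 0.1, -0.4]
opening: -0.002
```

```bash
python3 rib.py r3 100 0; python3 - <<'E'
from h import *
from rig import grab_frame
f=grab_frame("side");crop(f,345,285,100,80,8,"s20.png")
E
```

```text
s20.png origin 295 245 k 8
```

View pics/r3.png

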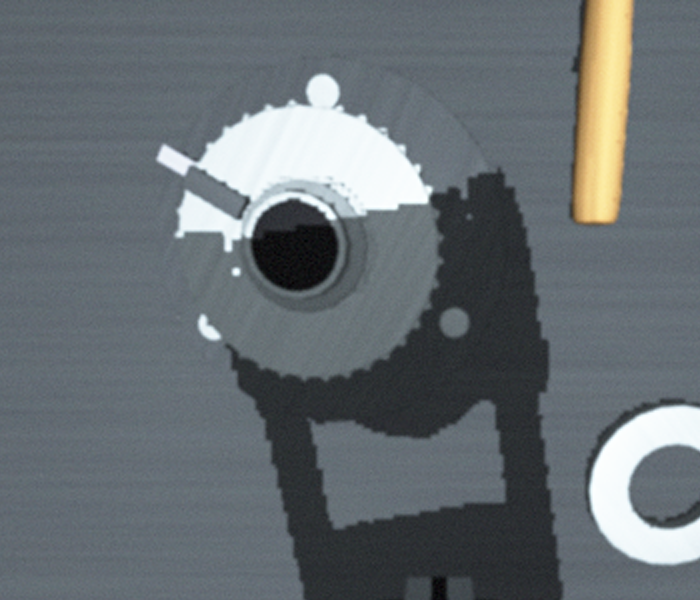

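View pics/s20.png

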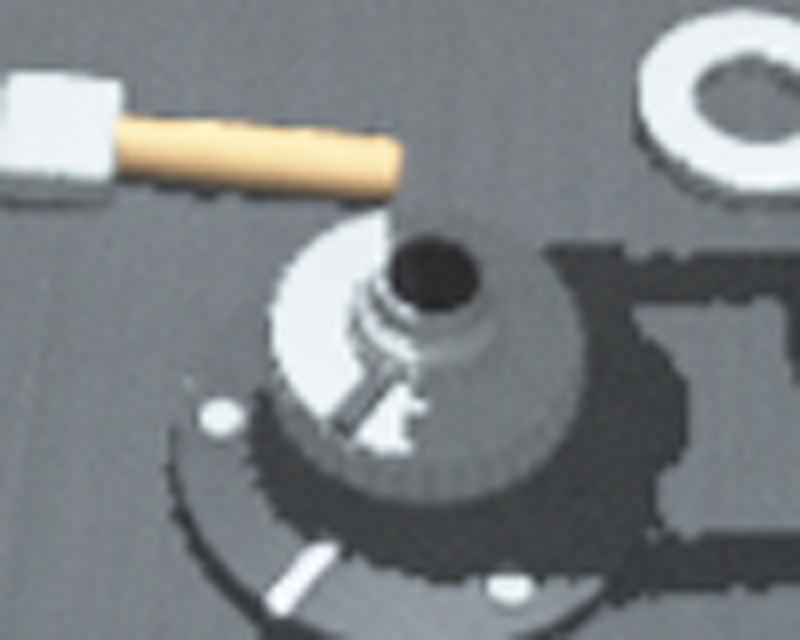

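```bash
python3 - <<'E'
from ang import *
s20=None
im=cv2.imread("pics/r3.png")[120:300,130:400];cv2.imwrite("pics/r3b.png",cv2.resize(im,None,fx=2.9,fy=2.9,interpolation=cv2.INTER_CUBIC))
E
```

```text
(no output)
```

View pics/r3b.png

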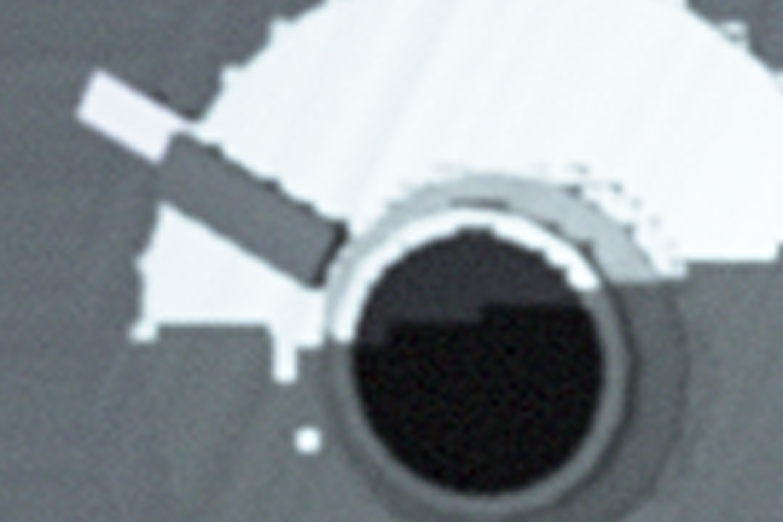

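```bash
python3 - <<'E'
from ang import *
f=lambda a,b,z:line(*[(130+p[0]/2.9,120+p[1]/2.9) for p in (a,b)],100,0,z)
print("rib");f((310,285),(158,200),74.5);f((335,222),(175,133),74.5)
print("bar");f((158,160),(78,117),20);f((185,118),(98,70),20)
E
```

```text
rib
[480.4 143.3] [489.4 159.8] ang 61.4
   radial 64.9
[487.1 140. ] [496.4 157.2] ang 61.7
   radial 55.4
bar
[499.4 177.1] [504.8 187.4] ang 62.5
   radial 63.2
[504.7 172.9] [510.6 184.1] ang 62.0
   radial 58.1
```

Emit:
carry_out(
  steps=[
    [[0, 0, 0.01, -0.02, 0], [0, 0, 0.04, -0.04, 0], [0, 0, 0.08, -0.06, 0], [0, 0, 0.12, -0.06, 0], [0, 0, 0.15, -0.06, 0], [0, 0, 0.16, -0.06, 0], [0, 0, 0.16, -0.06, 0], [0, 0, 0.16, -0.06, 0]],
  ],
)

```text
clock: 20.55
eef_pos: [391.2, -84.4, 415.9]
tcp_rot: [-3.138, -0.006, 0.003]
contact_force: [0.6, 0.6, -0.2]
opening: 0.0
```

```bash
python3 - <<'E'
from h import *
from rig import grab_frame,r
f=grab_frame("side");cv2.imwrite("pics/sF.png",f["image"][:,:,::-1])
g=grab_frame("top");crop(g,300,240,240,180,3,"tF.png")
s=r.sense();print(s["eef_pos"],s["contact_force"],s["qvel"].round(3),s["clock"])
E
```

```text
tF.png origin 180 150 k 3
[391.39219731 -83.95748567 416.30134174] [-0.35183814 -0.60556195  0.00261237] [ 0.004 -0.004 -0.004 -0.001  0.004 -0.006] 20.65
```

View pics/sF.png

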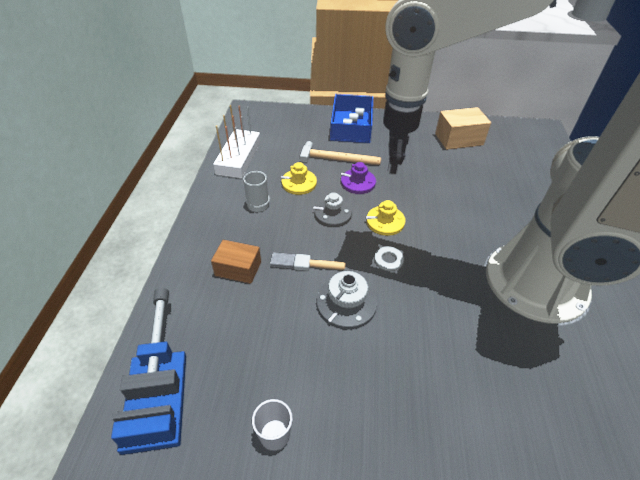

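View pics/tF.png

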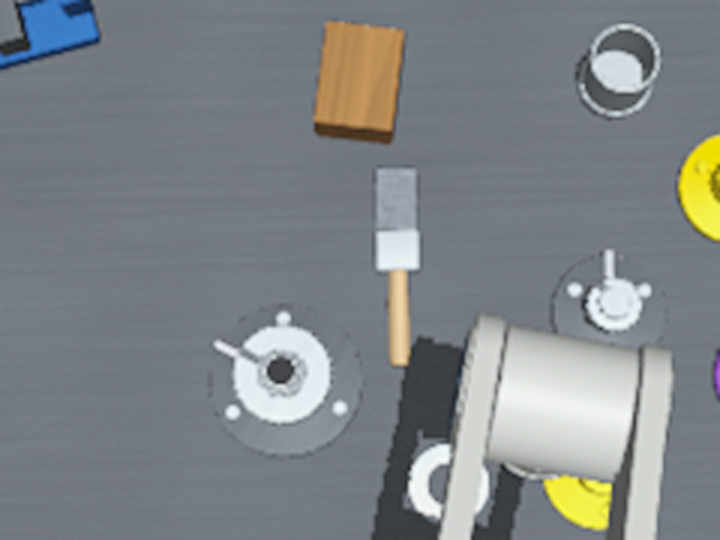

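The final pictures show the rib in line with the bar (rib outer end near (344,297) in the side view), the ferrule in place and everything else unmoved. The arm is clear and still.

```bash
python3 -c "
from rig import workorder
print(workorder.sign_off())"
```

```text
the job is handed in; nothing more can be done
None
```

The large collar now stands two full turns open, with its rib back in line with the pointer bar, and the job is handed in at about 20.7 s. I rolled it anticlockwise with the outside of the shut fingers, orbiting the rim from a start of about 0.5 rad. The rib was seen to pass the pointer once on the way, then stopped at it the second time.

- **Alignment:** the wrist picture after backing off puts the rib at about 61.5° and the bar at about 62°, less than 1° apart. Measured from the collar's centre they are 60.2° and 60.7°. The side and top pictures also show them in line.
- **Other things:** the ferrule is still on the screw. The things in view in the final side and top pictures, including the small stand, show no visible change. The small collar's angle was judged only by eye.
- **Forces:** the readings at the end of each move never passed about 16 N; there were no readings within a move. At the end the arm touched nothing, with the fingertips about 240 mm above the table.
- **What disagreed:** the collar's centre came out 1 to 3 mm farther from the base by touch than from the fixed cameras. This made the fingers slip at some corners in both turns; I corrected by watching the rib. The angle was read from the pictures, as no joint reading was available.

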